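Find the dough roller that runs out of round

ROBOT

A 7-joint arm with a two-finger parallel gripper is mounted at the origin on a cart in front of the work surface, level with it; the furniture and walls round the work are solid. World frame = base frame: x ahead of the robot, y to its left, z up, the work surface at z = 0. Lengths are in m, angles in rad, forces in N, time in s.
With the tool pointing down it reaches from about 0.4 to 0.85 m from the base axis. Payload 10.4 kg.
Tool frame: the origin (TCP) lies between the finger pads; the fingertips stand 25 mm ahead of it and the grasp point (between the pads) lies 6 mm ahead of it; x points along the fingers, y is the direction in which the jaws open and shut, and the axes are right-handed (so a half turn about x gives the same grasp; the last joint's range is limited). The gripper opens to 87 mm and grips with 3 to 60 N. Pads are 19 mm wide; open, the fingers measure 117 mm over their backs; the gripper's body (75 mm by 190 mm) begins 51 mm behind the grasp point.
Start: joints at [1.089, 0.332, -0.065, 1.46, 0.022, 1.35, -0.088], TCP at [0.277, -0.56, 0.248] pointing down, gripper open.
Joint ranges: [-2.6, 2.6], [-0.5, 2.12], [-1.47, 1.34], [0.16, 2.42], [-1.27, 4.41], [0.06, 2.06], [-2.6, 2.6]. Speed limits (rad/s): [2.22, 2.22, 2.79, 2.79, 3.14, 3.14, 3.14].

INTERFACE

Orientations are given as a unit quaternion [x, y, z, w].
In Python, from bench import r gives the robot as it stands.
- The arm moves only by the shell command python3 -m pendant 'ROWS' [FORCE]. ROWS is JSON, a list of rows, each an object with "translation": the shift along the world's x, y, z in cm, a list of three; "angular": the turn, a rotation vector about the world's x, y, z in degrees, a list of three; "hand": the opening, from -1 (shut) to 1 (fully open). In form: [{"translation": [dx, dy, dz], "angular": [wx, wy, wz], "hand": hand}, ...]. A call has 1 to 20 rows; each row shifts and turns the commanded pose from where the row before left it; what a row does not reach is not made up. A row lasts 1/10 s, in which the tool goes at most 50 mm and 8.59 degrees, less where a joint would pass 70% of its speed; a pose out of reach is approached as far as the arm can. A call is refused whole if a number of a shift passes 5 or a number of a turn 8.59, either way. A call with a gripper value outside its range is refused whole. The fingers move at their own pace and stop on an object; FORCE is the grip in N (left out, the last holds). Time passes only in rows, so rows that do not move let the fingers close. It gives the time, the measured TCP pose, the force and the opening at its end, in the units of the state.
- r.read_state(): the state, without advancing time (a new reading comes with each control period).
- r.camera(name): name is "scene" or "side" or "wrist"; returns the picture (480x640x3 uint8, red, green, blue); there is no depth.
- r.camera_info(name): a dict with "fx", "fy", "cx", "cy" (pixels), "rvec" (rotation vector, rad) and "tvec" (3), from world to camera coordinates, as OpenCV has them; the wrist camera has in their place "mount" (4x4, takes a point from camera to tool coordinates, whose origin is the TCP and whose axes are the tool frame's). Camera axes: x right, y down, z forward; pixel columns grow to the right and rows downward; lengths in m; the calibration is good to about 2 mm. A picture is of the moment at which its call begins: read the wrist's pose just before it. camera_info takes no time and is no camera call.
- r.close_job(): hands the job in, once; it reports no verdict.
Trained networks look in the newest picture that a camera, given by its name, has taken for a name from the list of things; names that differ only in an ending like _2 or _b are one class to them, and where a whole thing is asked for, a point or a joint stands for the part that bears it (a point fixed in the world has none). Each returns a list of dicts, best first, with "confidence" (0 to 1); they miss things now and then, are a little off and sometimes report something else, mostly with a low value. They report only what shows in the picture. A call takes as long as a camera call.
- r.find_in(camera, name): "point" ([row, column] in pixels, amid what is visible of it).
- r.mark_of(camera, name): "point" ([row, column] in pixels: a listed point, or the origin of a listed thing).
The state is a dict: "time": time; "joint_positions": joint angles; "joint_vel": joint speeds; "joint_torque": joint torques, N m; "ee_pos": TCP position; "eef_rot": TCP orientation; "ft_force": force on the tool from outside, world axes, zero at the start; "torque": the same for the moment, N m; "width": finger opening in m.
Only numpy, scipy, OpenCV 4.12 (cv2) and the standard library are available. Lean on these libraries where they do the work, as an engineer would, in place of code of your own. Each camera call takes 0.05 s, during which the arm holds its last target.

TASK

One of the two hand dough rollers in the two-bay rack is out of round, though they look alike. Roll each in turn along the marble slab, pressed down lightly, at least one full turn in a single one-way pass, to feel which one rises and falls. Stand the faulty one in the single holder and the one that runs true back in the rack, both upright and fully down, and leave everything else alone.

Things in the scene. Friction and masses are not known exactly. Their poses are not given: they have to be found in the camera images.
- roller_a_grip (a point): Centre of the handle of one of two hand dough rollers that look alike; either may be the faulty one. Upright oblong wooden handle, 30 mm along the roller's x, 22 mm along y, 66 mm high (top 33 mm above the point). Under it a flat steel plate, 96 by 72 mm, 6 mm thick, its underside 39 mm below the point, then a fork (72 by 42 mm) with the barrel, whose foot is 87 mm below the point.
- roller_a_barrel (a joint): Angle this roller's barrel has turned on its axle (rad, either sign, counted on past a full turn; starts within 0.6 of 0). The axle has light friction. One turn is 126 mm of rolling.
- roller_a: The same roller, 0.35 kg; origin at the foot of the barrel, z up through the handle, x along the axle; it rolls along y. Wooden barrel, 40 mm in diameter, 60 mm long, axle 20 mm above the foot. The faulty barrel (on one of the two) sits 1.5 mm off its axle, so it rises and falls 1.5 mm either way once a turn.
- roller_b_grip (a point): Centre of the handle of one of two hand dough rollers that look alike; either may be the faulty one. Upright oblong wooden handle, 30 mm along the roller's x, 22 mm along y, 66 mm high (top 33 mm above the point). Under it a flat steel plate, 96 by 72 mm, 6 mm thick, its underside 39 mm below the point, then a fork (72 by 42 mm) with the barrel, whose foot is 87 mm below the point.
- roller_b_barrel (a joint): Angle this roller's barrel has turned on its axle (rad, either sign, counted on past a full turn; starts within 0.6 of 0). The axle has light friction. One turn is 126 mm of rolling.
- roller_b: The same roller, 0.35 kg; origin at the foot of the barrel, z up through the handle, x along the axle; it rolls along y. Wooden barrel, 40 mm in diameter, 60 mm long, axle 20 mm above the foot. The faulty barrel (on one of the two) sits 1.5 mm off its axle, so it rises and falls 1.5 mm either way once a turn.
- slab_base: Flat marble slab on four soft feet, 140 mm along x by 300 mm along y, fixed in place; origin on the worktop under its centre. The slab sinks straight down about 0.67 mm for each newton pressed on it (12 mm at most), without tilting.
- slab_top (a point): Centre of the slab's upper face at rest, 34 mm above the worktop; y runs along its 300 mm length. Pressed on it at constant height, a true roller gives a steady force; the faulty one a force that swings by about 2.2 N either way, once a turn.
- rack_bay0 (a point): One of the two open bays in the rack, a wooden bench (110 by 195 mm) where the rollers stand at the start: 80 mm along x by 54 mm along y. The point is its centre at bench-top height, 54 mm up. A seated roller hangs its barrel through, plate on the rim, handle centre 39 mm above the point, x along the bay's x (either way round).
- rack_bay1 (a point): The rack's other bay, 110 mm along y from the first: 80 mm along x by 54 mm along y. The point is its centre at bench-top height, 54 mm up. A seated roller hangs its barrel through, plate on the rim, handle centre 39 mm above the point, x along the bay's x (either way round).
- holder_bay0 (a point): The only bay of the single holder, a wooden bench (110 by 90 mm), empty at the start: 80 mm along x by 54 mm along y. The point is its centre at bench-top height, 54 mm up. A seated roller hangs its barrel through, plate on the rim, handle centre 39 mm above the point, x along the bay's x (either way round).
- glass: Small clear drinking glass, 49 mm across, 62 mm high, origin under its centre; a bystander, to be left alone.
- lemon: Lemon, 78x55x56 mm, origin under its centre; a bystander, to be left alone.
- candle: Tea light, 38 mm across, 15 mm high, origin under its centre; a bystander, to be left alone.
- pegs: Clothes peg, 72 mm long, origin under its centre; a bystander, to be left alone.
- garlic: Garlic bulb, 60 mm, origin under its centre; a bystander, to be left alone.

How it is judged:
By the outcome, as a careful person would: the job done as asked, in the order asked, and still so for the second after the job is handed in, with the robot touching nothing.
It also fails if it takes over 72 s, if anything falls off the work surface, if the arm or the gripper's body presses on something with over 40 N, if the wrist force passes 120 N, or if a joint passes its speed limit or range.

## Working session

There is one attempt and no reset: what is moved stays moved. The work goes in short steps, Python scripts to look and compute and a shell command to move; the robot and the scene stay as the last step left them, time stands still between calls to the robot, and variables do not carry over. Pictures are saved under pics/ and viewed, and the job is handed in when it is done.

```bash
ls; mkdir -p pics; python3 - <<'E'
from bench import r
import cv2
print(r.read_state())
for n in ["scene","side","wrist"]:
    im=r.camera(n); cv2.imwrite(f"pics/{n}0.png",im[:,:,::-1]); print(n,r.camera_info(n))
E
```

```text
pics
{'time': 0.0, 'joint_positions': array([ 1.08939772,  0.33289545, -0.06469991,  1.46094643,  0.02158108,
        1.34994091, -0.08849548]), 'joint_vel': array([ 0.0001585 ,  0.00117834,  0.00103695,  0.00100595,  0.00070503,
        0.00055076, -0.00031318]), 'joint_torque': array([-6.39608788e-04, -6.23268127e+01,  2.39489641e-02, -3.89895058e+01,
       -6.15453394e-02,  3.98133975e-02,  1.74080110e-04]), 'ee_pos': array([ 0.27663123, -0.56003463,  0.24673676]), 'eef_rot': array([-0.68844268, -0.1613085 ,  0.68871914, -0.16028783]), 'ft_force': array([-0.06636619,  1.30052655, -0.50686618]), 'torque': array([ 0.02229091,  0.01343962, -0.05081027]), 'width': 0.0870307724038439}
scene {'fx': 492.631791622569, 'fy': 492.631791622569, 'cx': 332.31069440081006, 'cy': 234.86332220594588, 'rvec': array([ 0.65440011, -2.50076208,  1.3615471 ]), 'tvec': array([0.43370964, 0.21126677, 0.82621227])}
side {'fx': 433.6403726647275, 'fy': 433.6403726647275, 'cx': 320.07078473133595, 'cy': 241.70807219085657, 'rvec': array([ 0.03428011,  2.60329133, -1.70978478]), 'tvec': array([0.49208174, 0.09312534, 0.92037142])}
wrist {'fx': 375.31079872193243, 'fy': 375.31079872193243, 'cx': 313.2969761689336, 'cy': 234.40648984508866, 'mount': array([[-1.15587776e-03, -2.75709163e-01,  9.61240408e-01,
        -1.37272233e-01],
       [ 9.99999009e-01, -1.09085943e-03,  8.89597099e-04,
        -1.09498440e-03],
       [ 8.03308097e-04,  9.61240484e-01,  2.75710150e-01,
        -7.50906647e-02],
       [ 0.00000000e+00,  0.00000000e+00,  0.00000000e+00,
         1.00000000e+00]])}
```

View pics/scene0.png

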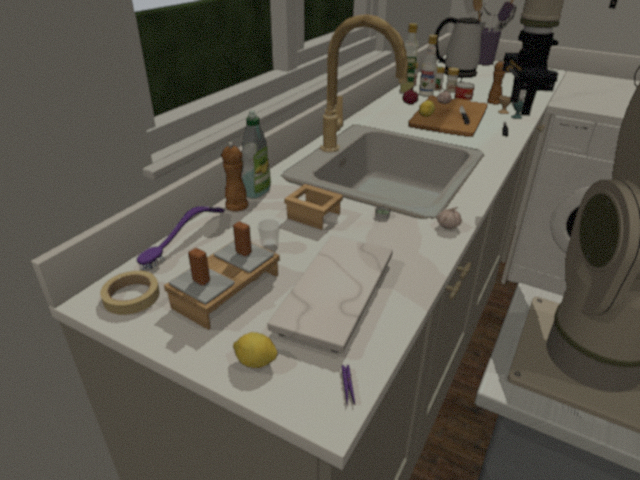

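View pics/side0.png

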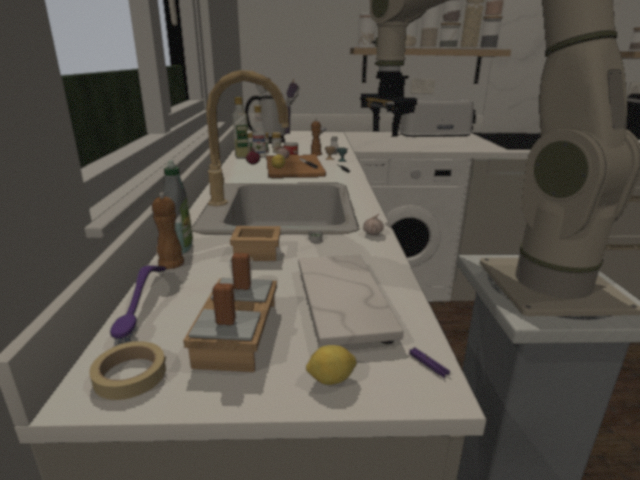

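View pics/wrist0.png

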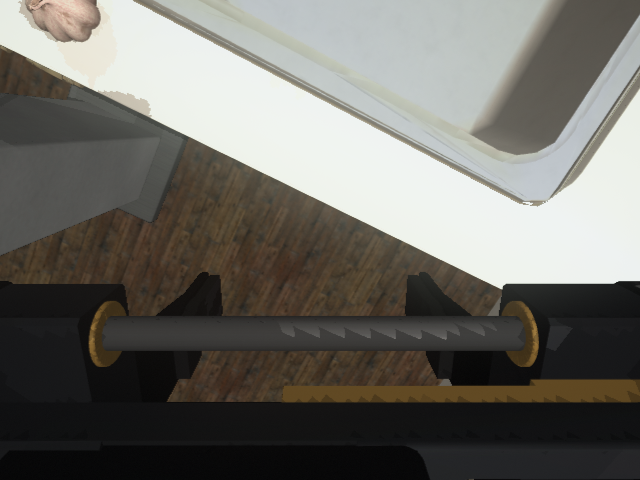

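The pictures show the rack with two rollers (scene handles about (row 266, col 199) and (238, 243)), the slab at (295, 335) and the holder at (205, 313). The glass stands close to the rack, at (232, 269). Next I measure these.

```bash
cat > h.py <<'E'
import numpy as np, cv2
from bench import r
from scipy.spatial.transform import Rotation as R
def cam(name):
    c=r.camera_info(name); K=np.array([[c['fx'],0,c['cx']],[0,c['fy'],c['cy']],[0,0,1]])
    if 'rvec' in c:
        Rm,_=cv2.Rodrigues(np.array(c['rvec'])); t=np.array(c['tvec'])
    else:
        s=r.read_state(); T=np.eye(4); T[:3,:3]=R.from_quat(s['eef_rot']).as_matrix(); T[:3,3]=s['ee_pos']
        W=np.linalg.inv(T@c['mount']); Rm=W[:3,:3]; t=W[:3,3]
    return K,Rm,t
def unproj(C,rc,z):
    K,Rm,t=C; d=Rm.T@np.linalg.inv(K)@np.array([rc[1],rc[0],1.]); o=-Rm.T@t
    return o+d*(z-o[2])/d[2]
def tri(C1,p1,C2,p2):
    X=cv2.triangulatePoints(C1[0]@np.c_[C1[1],C1[2]],C2[0]@np.c_[C2[1],C2[2]],np.array(p1[::-1],float).reshape(2,1),np.array(p2[::-1],float).reshape(2,1))
    return (X[:3]/X[3]).ravel()
def proj(C,X):
    p=C[0]@(C[1]@np.array(X)+C[2]); return p[1]/p[2],p[0]/p[2]
E
python3 - <<'E'
from h import *
np.set_printoptions(precision=4,suppress=True)
Z=dict(roller_a_grip=.093,rack_bay0=.054,rack_bay1=.054,holder_bay0=.054,slab_top=.034,slab_base=0,glass=0,lemon=0,garlic=0,candle=0,pegs=0)
for c in ["scene","side"]:
    C=cam(c)
    for n in Z:
        for d in r.mark_of(c,n)[:3]:
            print(c,n,round(d['confidence'],2),np.round(d['point'],1),unproj(C,d['point'],Z[n]))
print(r.read_state()['time'])
E
```

```text
scene roller_a_grip 0.69 [236.5 242.8] [0.6396 0.0996 0.093 ]
scene roller_a_grip 0.31 [196.6 313.5] [ 0.6036 -0.1081  0.093 ]
scene rack_bay0 0.68 [282.1 202.5] [0.6492 0.2114 0.054 ]
scene rack_bay0 0.62 [254.7 243.9] [0.6368 0.1048 0.054 ]
scene rack_bay1 0.68 [282.1 202.5] [0.6492 0.2114 0.054 ]
scene rack_bay1 0.62 [254.7 243.9] [0.6368 0.1048 0.054 ]
scene holder_bay0 0.91 [197.4 312.8] [ 0.6392 -0.1651  0.054 ]
scene slab_top 0.56 [281.  341.2] [0.4436 0.0593 0.034 ]
scene slab_base 0.97 [294.9 334.2] [0.4543 0.066  0.    ]
scene glass 0.65 [248.6 266.1] [0.6589 0.0032 0.    ]
scene lemon 0.77 [361.2 256.4] [0.4849 0.278  0.    ]
scene garlic 0.63 [225.1 449.9] [ 0.3374 -0.2992  0.    ]
scene candle 0.61 [384.9 345.5] [0.3348 0.2486 0.    ]
scene candle 0.6 [213.6 383.6] [ 0.4966 -0.2677  0.    ]
scene pegs 0.83 [383.9 346.2] [0.3348 0.2463 0.    ]
side roller_a_grip 0.73 [269.3 239.4] [0.6402 0.0981 0.093 ]
side roller_a_grip 0.3 [235.4 257.8] [ 0.623  -0.0589  0.093 ]
side roller_a_grip 0.3 [381.  331.3] [0.493  0.3884 0.093 ]
side holder_bay0 0.73 [288.8 343.9] [0.4529 0.102  0.054 ]
side holder_bay0 0.59 [232.7 257.2] [ 0.6371 -0.1695  0.054 ]
side holder_bay0 0.4 [304.5 338.2] [0.4671 0.1558 0.054 ]
side slab_top 0.94 [285.4 342.1] [0.4517 0.0536 0.034 ]
side slab_base 0.58 [305.3 338.2] [0.4596 0.0712 0.    ]
side glass 0.53 [380.9 331. ] [0.4855 0.2822 0.    ]
side lemon 0.91 [381.2 333.6] [0.4816 0.2829 0.    ]
side garlic 0.68 [234.8 372.3] [ 0.342  -0.2845 -0.    ]
side candle 0.48 [236.9 312.6] [ 0.5032 -0.2712  0.    ]
side pegs 0.9 [367.9 427.5] [ 0.3338  0.2562 -0.    ]
1.25
```

```bash
python3 - <<'E'
import cv2
a=cv2.imread("pics/scene0.png")[170:360,150:410]; cv2.imwrite("pics/sc_z.png",cv2.resize(a,None,fx=3,fy=3,interpolation=cv2.INTER_CUBIC))
a=cv2.imread("pics/side0.png")[210:400,170:430]; cv2.imwrite("pics/si_z.png",cv2.resize(a,None,fx=3,fy=3,interpolation=cv2.INTER_CUBIC))
E
```

```text
(no output)
```

View pics/sc_z.png

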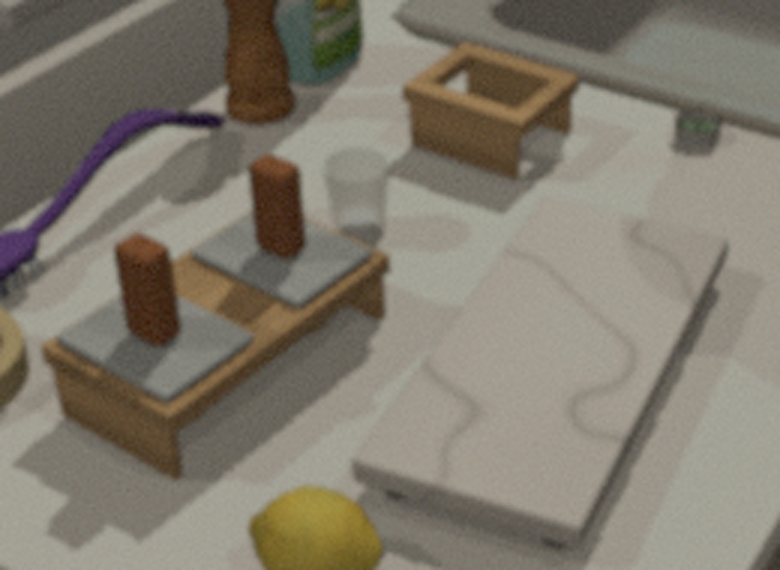

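View pics/si_z.png

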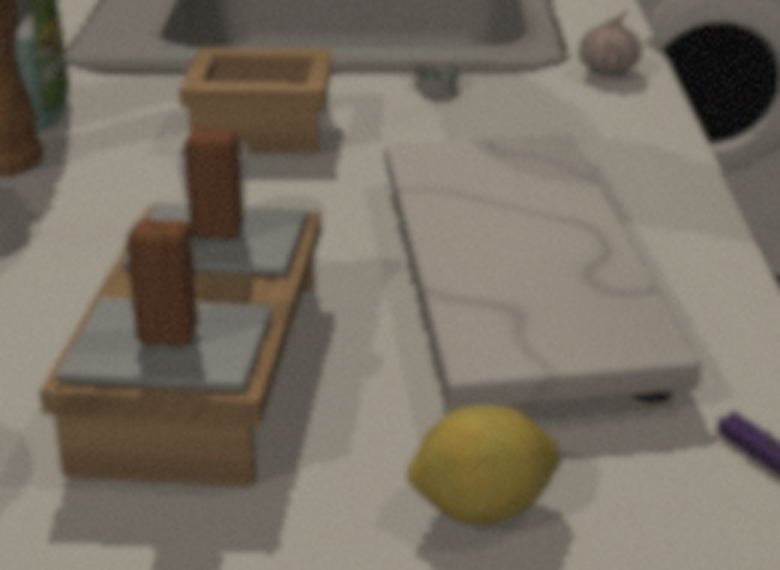

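```bash
cat > fit.py <<'E'
from h import *
from scipy.optimize import least_squares
np.set_printoptions(precision=4,suppress=True)
o={'scene':(150,170),'side':(170,210)}
# sizes (sx along x, sy along y), z, picks; corner key: (sgnx,sgny) world-ish
D={
'plateA':(.096,.072,.060,{'scene':{(1,1):(57,340),(-1,1):(167,400),(-1,-1):(252,340)},'side':{(1,1):(60,380),(-1,1):(245,386),(-1,-1):(268,307),(1,-1):(95,303)}}),
'plateB':(.096,.072,.060,{'scene':{(1,1):(190,256),(-1,1):(301,306),(-1,-1):(377,254)},'side':{(-1,1):(277,273),(-1,-1):(308,211),(1,-1):(150,205)}}),
'holder':(.110,.090,.054,{'scene':{(1,1):(405,90),(-1,1):(524,121),(-1,-1):(578,85),(1,-1):(463,43)},'side':{(1,1):(183,96),(-1,1):(321,95),(-1,-1):(330,50),(1,-1):(200,49)}}),
'rack':(.110,.195,.054,{'scene':{(1,1):(45,350),(-1,1):(178,415),(-1,-1):(387,258)},'side':{(1,1):(45,395),(-1,1):(262,403),(-1,-1):(320,213)}}),
'slab':(.140,.300,.034,{'scene':{(1,1):(355,466),(-1,1):(583,530),(-1,-1):(729,240),(1,-1):(535,198)},'side':{(1,1):(447,388),(-1,1):(694,368),(1,-1):(388,152),(-1,-1):(577,135)}}),
}
Cs={c:cam(c) for c in o}
for n,(sx,sy,z,P) in D.items():
    def f(v,cams=o,det=False):
        out=[]
        for c in cams:
            for (a,b),(u,w) in P[c].items():
                pt=R.from_euler('z',v[2]).apply([a*sx/2,b*sy/2,0])+[v[0],v[1],z]
                rr,cc=proj(Cs[c],pt); out+=[cc-(u/3+o[c][0]),rr-(w/3+o[c][1])]
        return np.array(out)
    for cams in (['scene','side'],['scene'],['side']):
        s=least_squares(f,[.55,.05,0],args=(cams,),loss='soft_l1'); print(n,cams,s.x[:2],'yaw',np.degrees(s.x[2]).round(1),'res',np.abs(f(s.x,cams)).max().round(2))
E
python3 fit.py
```

```text
plateA ['scene', 'side'] [0.6462 0.2192] yaw -3.9 res 2.71
plateA ['scene'] [0.6428 0.2189] yaw -6.5 res 1.64
plateA ['side'] [0.647  0.2194] yaw -3.7 res 2.31
plateB ['scene', 'side'] [0.6339 0.1103] yaw -4.6 res 4.4
plateB ['scene'] [0.6303 0.1107] yaw -5.5 res 0.66
plateB ['side'] [0.6385 0.1104] yaw -7.4 res 1.52
holder ['scene', 'side'] [ 0.6372 -0.1655] yaw -0.5 res 2.8
holder ['scene'] [ 0.6362 -0.1659] yaw -0.4 res 2.78
holder ['side'] [ 0.6387 -0.1628] yaw -1.2 res 1.5
rack ['scene', 'side'] [0.6391 0.1618] yaw -4.3 res 1.56
rack ['scene'] [0.6385 0.1612] yaw -3.7 res 1.96
rack ['side'] [0.6395 0.1625] yaw -4.7 res 0.88
slab ['scene', 'side'] [0.449  0.0699] yaw 7.2 res 4.49
slab ['scene'] [0.4486 0.0699] yaw 8.3 res 1.38
slab ['side'] [0.4499 0.07  ] yaw 6.1 res 2.88
```

```bash
python3 - <<'E'
from h import *
np.set_printoptions(precision=4,suppress=True)
s=r.read_state(); M=R.from_quat(s['eef_rot']).as_matrix(); print(M)
y=M[:,1]; print('tool y yaw',np.degrees(np.arctan2(y[1],y[0])))
C=cam('scene');S=cam('side')
print('faucet base',unproj(C,(148,330),0),unproj(S,(205,217),0))
print('spout end',tri(C,(75,403),S,(135,288)), 'top',tri(C,(18,368),S,(73,247)))
# needed rotation vector to make tool x=-z, tool y = (sin4.3,cos4.3)
a=np.radians(-4.3); yd=np.array([-np.sin(a),np.cos(a),0]); 
for sg in (1,-1):
    xd=np.array([0,0,-1.]); yy=sg*yd; Md=np.c_[xd,yy,np.cross(xd,yy)]
    print(sg,np.degrees(R.from_matrix(Md@M.T).as_rotvec()))
E
```

```text
[[ 0.      0.4429 -0.8966]
 [ 0.     -0.8966 -0.4429]
 [-1.     -0.     -0.    ]]
tool y yaw -63.71368272568038
faucet base [ 0.8068 -0.5544  0.    ] [ 0.804  -0.5371  0.    ]
spout end [ 0.5833 -0.5616  0.24  ] top [ 0.6851 -0.5228  0.3957]
1 [ -0.0003  -0.0002 149.4137]
-1 [ -0.0002   0.0002 -30.5863]
```

```bash
python3 -m pendant '[{"translation":[2.2,4.5,0],"angular":[0,0,-2.04],"hand":1},{"translation":[2.2,4.5,0],"angular":[0,0,-2.04],"hand":1},{"translation":[2.2,4.5,0],"angular":[0,0,-2.04],"hand":1},{"translation":[2.2,4.5,0],"angular":[0,0,-2.04],"hand":1},{"translation":[2.2,4.5,0],"angular":[0,0,-2.04],"hand":1},{"translation":[2.2,4.5,0],"angular":[0,0,-2.04],"hand":1},{"translation":[2.2,4.5,0],"angular":[0,0,-2.04],"hand":1},{"translation":[2.2,4.5,0],"angular":[0,0,-2.04],"hand":1},{"translation":[2.3,4.3,0],"angular":[0,0,-2.04],"hand":1},{"translation":[2.3,4.3,0],"angular":[0,0,-2.04],"hand":1},{"translation":[2.3,4.3,0],"angular":[0,0,-2.04],"hand":1},{"translation":[2.3,4.3,0],"angular":[0,0,-2.04],"hand":1},{"translation":[2.3,4.3,0],"angular":[0,0,-2.04],"hand":1},{"translation":[2.3,4.3,0],"angular":[0,0,-2.04],"hand":1},{"translation":[2.3,4.3,0],"angular":[0,0,-2.04],"hand":1},{"translation":[0,0,0],"angular":[0,0,0],"hand":1},{"translation":[0,0,0],"angular":[0,0,0],"hand":1}]' 30
python3 - <<'E'
from h import *
np.set_printoptions(precision=4,suppress=True)
s=r.read_state();print(s['ee_pos'],R.from_quat(s['eef_rot']).as_matrix(),s['joint_positions'],s['ft_force'])
C=cam('wrist'); im=r.camera('wrist'); cv2.imwrite('pics/w1.png',im[:,:,::-1])
for n,z in (('roller_a_grip',.093),('rack_bay0',.054)):
    for d in r.mark_of('wrist',n): print(n,d['confidence'],d['point'],unproj(C,d['point'],z))
E
```

```text
time: 2.95
ee_pos: [0.6135, 0.1014, 0.2471]
eef_rot: [-0.706, 0.026, 0.707, 0.026]
ft_force: [-0.3, -0.3, -0.5]
width: 0.0867
[0.6135 0.1014 0.2471] [[-0.0009 -0.0726 -0.9974]
 [ 0.0004 -0.9974  0.0726]
 [-1.     -0.0003  0.0009]] [ 0.1801  0.3769 -0.5442  1.447   0.195   1.3724 -2.0149] [-0.2953 -0.3054 -0.513 ]
roller_a_grip 0.95 [195.1, 307.8] [0.6369 0.1045 0.093 ]
rack_bay0 0.22 [356.7, 354.4] [0.4622 0.0713 0.054 ]
```

View pics/w1.png

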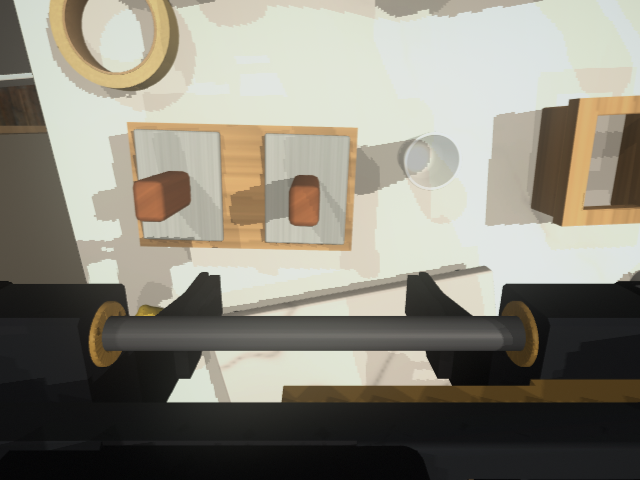

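The wrist picture shows the rack: plates at col 265–350 and 134–223, rack corners near (123,127), (128,357), (250,352), (244,140), given as row, col. The glass is at (160,432) and the holder at the right edge. I fit the rectangles again from this view.

```bash
cat > wfit.py <<'E'
from h import *
from scipy.optimize import least_squares
np.set_printoptions(precision=4,suppress=True)
def rect(C,name,sx,sy,z,P,x0=(.6,.1,0)):
    def f(v):
        out=[]
        for (a,b),(u,w) in P.items():
            pt=R.from_euler('z',v[2]).apply([a*sx/2,b*sy/2,0])+[v[0],v[1],z]
            rr,cc=proj(C,pt); out+=[cc-u,rr-w]
        return np.array(out)
    s=least_squares(f,x0,loss='soft_l1'); print(name,s.x[:2],'yaw',np.degrees(s.x[2]).round(2),'res',f(s.x).round(1)); return s.x
E
python3 - <<'E'
from wfit import *
C=cam('wrist')
rect(C,'rack',.110,.195,.054,{(1,1):(127,123),(1,-1):(357,128),(-1,-1):(352,250),(-1,1):(140,244)})
rect(C,'plB',.096,.072,.060,{(1,1):(265,133),(1,-1):(350,137),(-1,-1):(346,244),(-1,1):(265,241)})
rect(C,'plA',.096,.072,.060,{(1,1):(134,129),(1,-1):(219,132),(-1,-1):(223,240),(-1,1):(142,239)})
E
```

```text
rack [0.6397 0.1578] yaw -5.73 res [-0.2 -0.9  0.5 -0.6 -0.9  0.5  0.4  2.3]
plB [0.6349 0.1028] yaw -6.15 res [-0.3 -0.3  0.8 -1.7 -1.2  0.6  0.4  1.4]
plA [0.6466 0.2124] yaw -6.6 res [-1.3 -0.5  0.4 -0.2 -0.2  1.7  0.9 -0.1]
```

```bash
python3 -m pendant '[{"translation":[1.1,0.1,-2],"angular":[0,0,-0.5],"hand":1},{"translation":[1.0,0.1,-3],"angular":[0,0,-0.5],"hand":1},{"translation":[0,0,-3.6],"angular":[0,0,0],"hand":1},{"translation":[0,0,-3],"angular":[0,0,0],"hand":1},{"translation":[0,0,-2],"angular":[0,0,0],"hand":1},{"translation":[0,0,-1],"angular":[0,0,0],"hand":1},{"translation":[0,0,0],"angular":[0,0,0],"hand":1}]' 30
python3 - <<'E'
from h import *
np.set_printoptions(precision=4,suppress=True)
s=r.read_state();print(s['ee_pos'],s['ft_force'])
C=cam('wrist'); im=r.camera('wrist'); cv2.imwrite('pics/w2.png',im[:,:,::-1])
for d in r.mark_of('wrist','roller_a_grip'): print(d['confidence'],d['point'],unproj(C,d['point'],.093))
E
```

```text
time: 3.8
ee_pos: [0.634, 0.1006, 0.1008]
eef_rot: [-0.706, 0.034, 0.707, 0.033]
ft_force: [-0.4, -1.1, 0.3]
width: 0.0872
[0.634  0.1006 0.1008] [-0.4488 -1.0517  0.2547]
0.6 [308.5, 299.6] [0.6348 0.107  0.093 ]
```

View pics/w2.png

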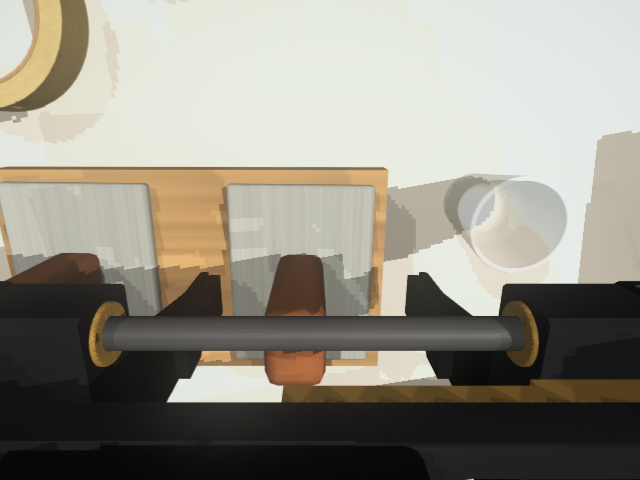

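The handle sits about 16 px left of the jaw centre, which means it is about 5–6 mm further in +y. I shift by that much and close the jaws.

```bash
python3 -m pendant '[{"translation":[0.1,0.55,0],"angular":[0,0,0],"hand":1},{"translation":[0,0,0],"angular":[0,0,0],"hand":-0.3},{"translation":[0,0,0],"angular":[0,0,0],"hand":-1},{"translation":[0,0,0],"angular":[0,0,0],"hand":-1},{"translation":[0,0,0],"angular":[0,0,0],"hand":-1},{"translation":[0,0,0],"angular":[0,0,0],"hand":-1},{"translation":[0,0,0],"angular":[0,0,0],"hand":-1}]' 40
python3 - <<'E'
from h import *
s=r.read_state();print(s['ee_pos'],s['ft_force'],s['torque'],s['width'])
im=r.camera('wrist'); cv2.imwrite('pics/w3.png',im[:,:,::-1])
E
```

```text
time: 4.6
ee_pos: [0.6355, 0.1074, 0.1015]
eef_rot: [-0.706, 0.033, 0.706, 0.033]
ft_force: [0.8, 0.1, 0.1]
width: 0.0471
[0.63551363 0.10738499 0.10154564] [0.81916532 0.1053451  0.14499933] [ 0.04609551  0.01567823 -0.00991422] 0.047072582799674995
```

View pics/w3.png

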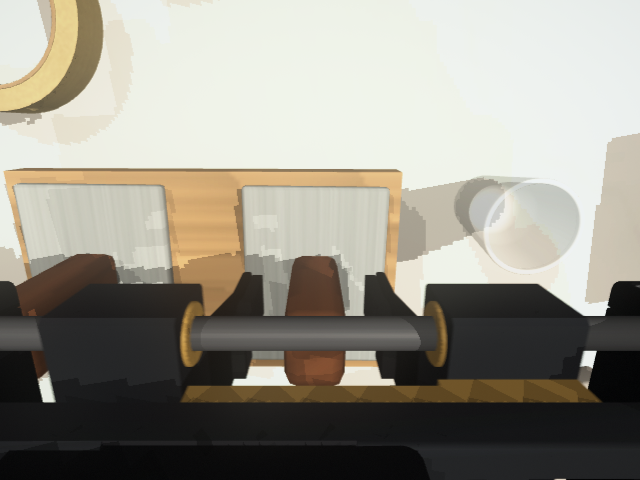

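```bash
python3 -m pendant '[{"translation":[0,0,0],"angular":[0,0,0],"hand":-1},{"translation":[0,0,0],"angular":[0,0,0],"hand":-1},{"translation":[0,0,0],"angular":[0,0,0],"hand":-1},{"translation":[0,0,0],"angular":[0,0,0],"hand":-1},{"translation":[0,0,0],"angular":[0,0,0],"hand":-1}]' 40
python3 - <<'E'
from h import *
s=r.read_state();print(s['ee_pos'],s['ft_force'],s['torque'],s['width'])
E
```

```text
time: 5.15
ee_pos: [0.6355, 0.1074, 0.1015]
eef_rot: [-0.706, 0.033, 0.706, 0.033]
ft_force: [-0.3, -0.8, 0.1]
width: 0.0216
[0.63548761 0.10739909 0.10154637] [-0.28572034 -0.78485407  0.08606948] [0.00289685 0.06222959 0.02176066] 0.021631973977646442
```

Gripped: width 21.6 mm. I lift and carry it to the +y end of the slab.

```bash
python3 -m pendant '[{"translation":[0,0,1],"angular":[0,0,0],"hand":-1},{"translation":[0,0,2.5],"angular":[0,0,0],"hand":-1},{"translation":[0,0,2.5],"angular":[0,0,0],"hand":-1},{"translation":[0,0,2],"angular":[0,0,0],"hand":-1},{"translation":[-2.8,0.65,0],"angular":[0,0,1.8],"hand":-1},{"translation":[-2.8,0.65,0],"angular":[0,0,1.8],"hand":-1},{"translation":[-2.8,0.65,0],"angular":[0,0,1.8],"hand":-1},{"translation":[-2.8,0.65,0],"angular":[0,0,1.8],"hand":-1},{"translation":[-2.8,0.65,0],"angular":[0,0,1.8],"hand":-1},{"translation":[-2.8,0.7,0],"angular":[0,0,1.8],"hand":-1},{"translation":[-2.9,0.7,0],"angular":[0,0,1.8],"hand":-1},{"translation":[0,0,0],"angular":[0,0,0],"hand":-1},{"translation":[0,0,0],"angular":[0,0,0],"hand":-1}]'
python3 - <<'E'
from h import *
np.set_printoptions(precision=4,suppress=True)
for i in range(3):
    s=r.read_state();print(s['time'],s['ee_pos'],s['ft_force'],s['torque'],s['width'],s['joint_positions'])
    im=r.camera(['scene','side','wrist'][i]); cv2.imwrite(f'pics/d{i}.png',im[:,:,::-1])
y=R.from_quat(s['eef_rot']).as_matrix()[:,1]; print(np.degrees(np.arctan2(-y[1],-y[0]))-90)
a=cv2.imread("pics/d0.png")[170:360,150:410]; b=cv2.imread("pics/d1.png")[210:400,170:430]
cv2.imwrite("pics/d_z.png",np.vstack([cv2.resize(x,None,fx=1.55,fy=1.55,interpolation=cv2.INTER_CUBIC) for x in (a,b)]))
E
```

```text
time: 6.45
ee_pos: [0.4385, 0.154, 0.1822]
eef_rot: [0.706, 0.045, -0.705, 0.045]
ft_force: [0.8, 0.3, -4.0]
width: 0.0217
6.45 [0.4385 0.154  0.1822] [ 0.8306  0.2665 -3.9607] [-0.0849 -0.0239  0.0226] 0.02173815038785368 [ 0.216   0.0729 -0.6689  1.9243  0.0508  1.1597 -1.915 ]
6.5 [0.439  0.1538 0.1821] [-0.0623  0.4492 -2.6401] [-0.0267  0.0032  0.0083] 0.02164754288740231 [ 0.2162  0.0742 -0.6682  1.9234  0.051   1.1595 -1.9151]
6.55 [0.4392 0.1537 0.1819] [ 0.5017 -0.7897 -3.6529] [-0.0079 -0.0104  0.0567] 0.02171922622528243 [ 0.2162  0.075  -0.6679  1.9231  0.051   1.1595 -1.9151]
7.238124056700727
```

View pics/d_z.png

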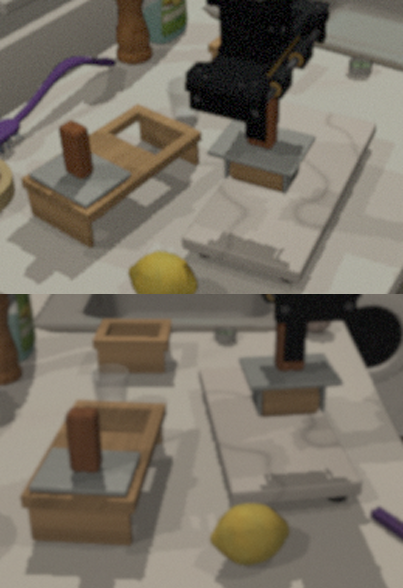

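View pics/d2.png

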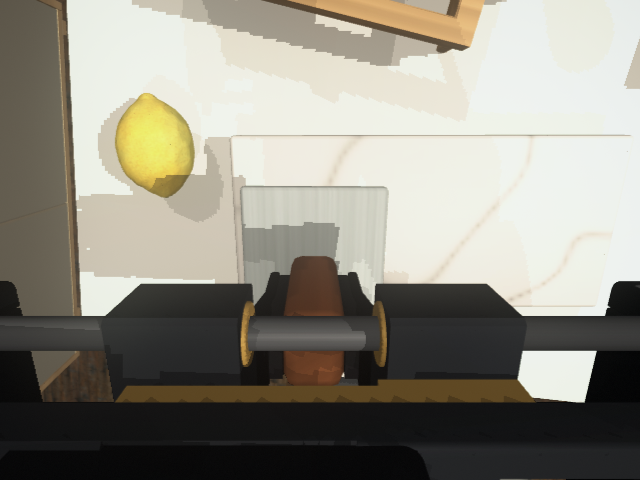

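The roller is aligned with the slab: the slab edge and plate edge run parallel in the wrist picture. Now I descend, reading the force as I go.

```bash
python3 -m pendant '[{"translation":[0,0,-2.5],"angular":[0,0,0],"hand":-1},{"translation":[0,0,-1.9],"angular":[0,0,0],"hand":-1},{"translation":[0,0,-0.5],"angular":[0,0,0],"hand":-1},{"translation":[0,0,0],"angular":[0,0,0],"hand":-1}]'
python3 -m pendant '[{"translation":[0,0,-0.3],"angular":[0,0,0],"hand":-1},{"translation":[0,0,0],"angular":[0,0,0],"hand":-1}]'
python3 -m pendant '[{"translation":[0,0,-0.2],"angular":[0,0,0],"hand":-1},{"translation":[0,0,0],"angular":[0,0,0],"hand":-1}]'
python3 -m pendant '[{"translation":[0,0,0],"angular":[0,0,0],"hand":-1}]'
```

```text
time: 7.0
ee_pos: [0.4385, 0.1538, 0.1321]
eef_rot: [-0.705, -0.045, 0.706, -0.045]
ft_force: [-0.8, -0.1, -2.9]
width: 0.0216
time: 7.2
ee_pos: [0.439, 0.1541, 0.1301]
eef_rot: [0.706, 0.045, -0.705, 0.045]
ft_force: [-0.8, -0.8, -4.0]
width: 0.0218
time: 7.4
ee_pos: [0.439, 0.1541, 0.1281]
eef_rot: [0.706, 0.045, -0.705, 0.045]
ft_force: [0.9, -0.6, -1.2]
width: 0.0219
time: 7.5
ee_pos: [0.439, 0.1541, 0.1281]
eef_rot: [0.706, 0.045, -0.705, 0.045]
ft_force: [0.9, 0.7, -2.0]
width: 0.022
```

```bash
python3 -m pendant '[{"translation":[0,0,-0.25],"angular":[0,0,0],"hand":-1},{"translation":[0,0,0],"angular":[0,0,0],"hand":-1}]'
python3 -m pendant '[{"translation":[0,0,0],"angular":[0,0,0],"hand":-1}]'
python3 -m pendant '[{"translation":[0,0,0],"angular":[0,0,0],"hand":-1}]'
```

```text
time: 7.7
ee_pos: [0.439, 0.1541, 0.1254]
eef_rot: [0.706, 0.045, -0.705, 0.045]
ft_force: [0.9, 0.1, 2.5]
width: 0.0218
time: 7.8
ee_pos: [0.4389, 0.1541, 0.1254]
eef_rot: [0.706, 0.045, -0.705, 0.045]
ft_force: [0.5, -1.0, 1.7]
width: 0.0218
time: 7.9
ee_pos: [0.439, 0.1541, 0.1254]
eef_rot: [0.706, 0.045, -0.705, 0.045]
ft_force: [2.5, 1.5, 2.5]
width: 0.0221
```

Net press is about 5.5 N. Now one one-way pass of 170 mm towards −y.

```bash
(python3 -m pendant '[{"translation":[0.12,-1,0],"angular":[0,0,0],"hand":-1}]'
python3 -m pendant '[{"translation":[0.12,-1,0],"angular":[0,0,0],"hand":-1}]'
python3 -m pendant '[{"translation":[0.12,-1,0],"angular":[0,0,0],"hand":-1}]'
python3 -m pendant '[{"translation":[0.12,-1,0],"angular":[0,0,0],"hand":-1}]'
python3 -m pendant '[{"translation":[0.12,-1,0],"angular":[0,0,0],"hand":-1}]'
python3 -m pendant '[{"translation":[0.12,-1,0],"angular":[0,0,0],"hand":-1}]'
python3 -m pendant '[{"translation":[0.12,-1,0],"angular":[0,0,0],"hand":-1}]'
python3 -m pendant '[{"translation":[0.12,-1,0],"angular":[0,0,0],"hand":-1}]'
python3 -m pendant '[{"translation":[0.12,-1,0],"angular":[0,0,0],"hand":-1}]'
python3 -m pendant '[{"translation":[0.12,-1,0],"angular":[0,0,0],"hand":-1}]'
python3 -m pendant '[{"translation":[0.12,-1,0],"angular":[0,0,0],"hand":-1}]'
python3 -m pendant '[{"translation":[0.12,-1,0],"angular":[0,0,0],"hand":-1}]'
python3 -m pendant '[{"translation":[0.12,-1,0],"angular":[0,0,0],"hand":-1}]'
python3 -m pendant '[{"translation":[0.12,-1,0],"angular":[0,0,0],"hand":-1}]'
python3 -m pendant '[{"translation":[0.12,-1,0],"angular":[0,0,0],"hand":-1}]'
python3 -m pendant '[{"translation":[0.12,-1,0],"angular":[0,0,0],"hand":-1}]'
python3 -m pendant '[{"translation":[0.12,-1,0],"angular":[0,0,0],"hand":-1}]') | grep -E "ee_pos|ft_force|width" | paste - - -
```

```text
ee_pos: [0.44, 0.1451, 0.1255]	ft_force: [2.5, 0.8, 2.7]	width: 0.0218
ee_pos: [0.4414, 0.1334, 0.1253]	ft_force: [3.9, 0.2, 2.7]	width: 0.0218
ee_pos: [0.4427, 0.1228, 0.1253]	ft_force: [4.0, 0.5, 2.2]	width: 0.0219
ee_pos: [0.4438, 0.1128, 0.1253]	ft_force: [3.3, 0.8, 2.7]	width: 0.0219
ee_pos: [0.4449, 0.1028, 0.1252]	ft_force: [3.8, 0.6, 3.3]	width: 0.0218
ee_pos: [0.446, 0.093, 0.1252]	ft_force: [3.6, 1.0, 2.2]	width: 0.0219
ee_pos: [0.4471, 0.0831, 0.1252]	ft_force: [4.4, 1.6, 3.1]	width: 0.022
ee_pos: [0.4483, 0.0732, 0.1251]	ft_force: [3.1, 1.5, 2.9]	width: 0.0218
ee_pos: [0.4494, 0.0632, 0.1251]	ft_force: [3.6, 1.0, 2.5]	width: 0.0217
ee_pos: [0.4506, 0.0532, 0.1251]	ft_force: [3.5, 1.2, 2.8]	width: 0.0218
ee_pos: [0.4518, 0.0432, 0.1251]	ft_force: [4.0, 1.3, 3.0]	width: 0.0217
ee_pos: [0.453, 0.0332, 0.1251]	ft_force: [3.8, 0.8, 2.4]	width: 0.0215
ee_pos: [0.4542, 0.0232, 0.1251]	ft_force: [3.8, 0.4, 3.3]	width: 0.0217
ee_pos: [0.4554, 0.0132, 0.1251]	ft_force: [3.0, 0.2, 2.6]	width: 0.0219
ee_pos: [0.4565, 0.0032, 0.125]	ft_force: [3.0, 1.3, 3.9]	width: 0.022
ee_pos: [0.4578, -0.0068, 0.1251]	ft_force: [3.6, 0.9, 3.3]	width: 0.0218
ee_pos: [0.4589, -0.0168, 0.125]	ft_force: [3.2, 1.2, 3.0]	width: 0.0218
```

The vertical force stayed steady at 2.2–3.9 N with no once-a-turn swing of ±2.2 N, so this roller looks true. I carry it back over its own bay.

```bash
python3 -m pendant '[{"translation":[0,0,1.5],"angular":[0,0,0],"hand":-1},{"translation":[0,0,2.5],"angular":[0,0,0],"hand":-1},{"translation":[0,0,2],"angular":[0,0,0],"hand":-1},{"translation":[2.95,2.07,0],"angular":[0,0,-2.1],"hand":-1},{"translation":[2.95,2.07,0],"angular":[0,0,-2.1],"hand":-1},{"translation":[2.95,2.07,0],"angular":[0,0,-2.1],"hand":-1},{"translation":[2.95,2.07,0],"angular":[0,0,-2.1],"hand":-1},{"translation":[2.95,2.07,0],"angular":[0,0,-2.1],"hand":-1},{"translation":[2.95,2.07,0],"angular":[0,0,-2.1],"hand":-1},{"translation":[0,0,0],"angular":[0,0,0],"hand":-1},{"translation":[0,0,0],"angular":[0,0,0],"hand":-1}]'
python3 - <<'E'
from h import *
np.set_printoptions(precision=4,suppress=True)
im=r.camera('scene'); cv2.imwrite('pics/e0.png',im[:,:,::-1]); im2=r.camera('side'); cv2.imwrite('pics/e1.png',im2[:,:,::-1])
s=r.read_state();print(s['time'],s['ee_pos'],s['ft_force'])
y=R.from_quat(s['eef_rot']).as_matrix()[:,1]; print(np.degrees(np.arctan2(-y[1],-y[0]))-90)
a=cv2.imread("pics/e0.png")[170:360,150:410]; b=cv2.imread("pics/e1.png")[210:400,170:430]
cv2.imwrite("pics/e_z.png",np.vstack([cv2.resize(x,None,fx=1.55,fy=1.55,interpolation=cv2.INTER_CUBIC) for x in (a,b)]))
E
```

```text
time: 10.7
ee_pos: [0.6346, 0.1079, 0.1827]
eef_rot: [-0.705, 0.033, 0.708, 0.032]
ft_force: [0.5, -0.5, -3.7]
width: 0.0221
10.8 [0.6348 0.1068 0.1839] [-0.4361 -0.5028 -3.6972]
-5.33031685410657
```

View pics/e_z.png

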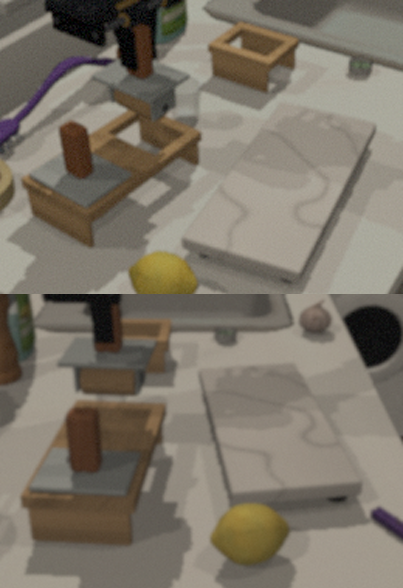

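```bash
python3 -m pendant '[{"translation":[0.06,0.06,-1.5],"angular":[0,0,0],"hand":-1},{"translation":[0,0,-1.5],"angular":[0,0,0],"hand":-1},{"translation":[0,0,-1],"angular":[0,0,0],"hand":-1},{"translation":[0,0,-1],"angular":[0,0,0],"hand":-1}]'
python3 -m pendant '[{"translation":[0,0,-1],"angular":[0,0,0],"hand":-1},{"translation":[0,0,-1],"angular":[0,0,0],"hand":-1}]'
python3 -m pendant '[{"translation":[0,0,-0.7],"angular":[0,0,0],"hand":-1},{"translation":[0,0,-0.35],"angular":[0,0,0],"hand":-1},{"translation":[0,0,0],"angular":[0,0,0],"hand":-1}]'
python3 -m pendant '[{"translation":[0,0,0],"angular":[0,0,0],"hand":-1}]'
```

```text
time: 11.2
ee_pos: [0.6359, 0.1083, 0.1335]
eef_rot: [-0.706, 0.033, 0.707, 0.033]
ft_force: [-0.3, 0.3, -3.5]
width: 0.0219
time: 11.4
ee_pos: [0.6365, 0.1088, 0.1143]
eef_rot: [0.706, -0.033, -0.706, -0.033]
ft_force: [0.1, 1.0, -3.6]
width: 0.0221
time: 11.7
ee_pos: [0.6363, 0.1087, 0.1041]
eef_rot: [-0.706, 0.033, 0.707, 0.033]
ft_force: [-0.1, -1.0, -2.7]
width: 0.022
time: 11.8
ee_pos: [0.6368, 0.1089, 0.105]
eef_rot: [0.707, -0.033, -0.706, -0.033]
ft_force: [0.2, -0.2, -4.6]
width: 0.0215
```

```bash
python3 -m pendant '[{"translation":[-0.06,-0.06,-0.25],"angular":[0,0,0],"hand":-1},{"translation":[0,0,0],"angular":[0,0,0],"hand":-1}]'
python3 -m pendant '[{"translation":[0,0,-0.1],"angular":[0,0,0],"hand":-1},{"translation":[0,0,0],"angular":[0,0,0],"hand":-1}]'
```

```text
time: 12.0
ee_pos: [0.6359, 0.108, 0.1021]
eef_rot: [0.706, -0.033, -0.706, -0.033]
ft_force: [0.1, -0.0, -3.6]
width: 0.0219
time: 12.2
ee_pos: [0.636, 0.1081, 0.1016]
eef_rot: [0.707, -0.033, -0.706, -0.033]
ft_force: [-1.2, -0.2, 0.8]
width: 0.0218
```

Seated, with the force back to about 0 N at the original height. I release and move to the other roller.

```bash
python3 -m pendant '[{"translation":[0,0,0],"angular":[0,0,0],"hand":0.4},{"translation":[0,0,0],"angular":[0,0,0],"hand":0.4},{"translation":[0,0,0],"angular":[0,0,0],"hand":0.4},{"translation":[0,0,0],"angular":[0,0,0],"hand":0.4},{"translation":[0,0,0.5],"angular":[0,0,0],"hand":0.4},{"translation":[0,0,3],"angular":[0,0,0],"hand":0.4},{"translation":[0,0,3],"angular":[0,0,0],"hand":0.4},{"translation":[0.3,3,1.5],"angular":[0,0,0],"hand":0.4},{"translation":[0.4,4,0],"angular":[0,0,0],"hand":0.4},{"translation":[0.35,3.95,0],"angular":[0,0,0],"hand":0.4},{"translation":[0,0,0],"angular":[0,0,0],"hand":0.4},{"translation":[0,0,0],"angular":[0,0,0],"hand":0.4}]'
python3 - <<'E'
from h import *
np.set_printoptions(precision=4,suppress=True)
s=r.read_state();print(s['ee_pos'],s['ft_force'])
C=cam('wrist'); im=r.camera('wrist'); cv2.imwrite('pics/w4.png',im[:,:,::-1])
for d in r.mark_of('wrist','roller_a_grip'): print(d['confidence'],d['point'],unproj(C,d['point'],.093))
r.camera('scene')
im=r.camera('side'); cv2.imwrite('pics/s4.png',im[:,:,::-1])
E
```

```text
time: 13.4
ee_pos: [0.6461, 0.219, 0.1812]
eef_rot: [-0.706, 0.032, 0.706, 0.032]
ft_force: [1.2, -1.1, -0.4]
width: 0.0609
[0.6461 0.219  0.1812] [ 1.1816 -1.0531 -0.4382]
0.61 [251.2, 489.4] [0.6349 0.1086 0.093 ]
```

View pics/w4.png

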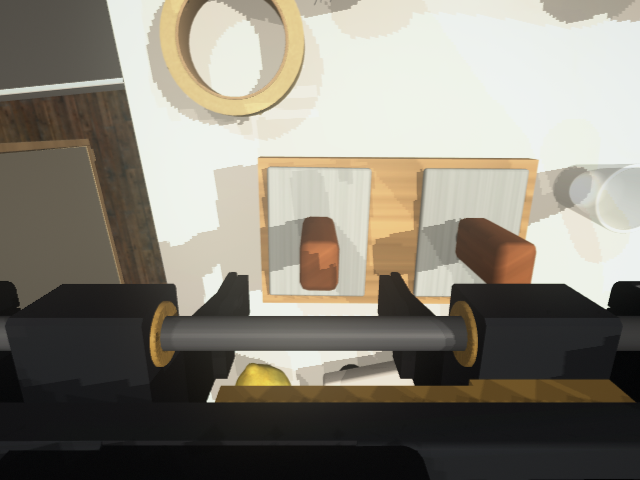

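View pics/s4.png

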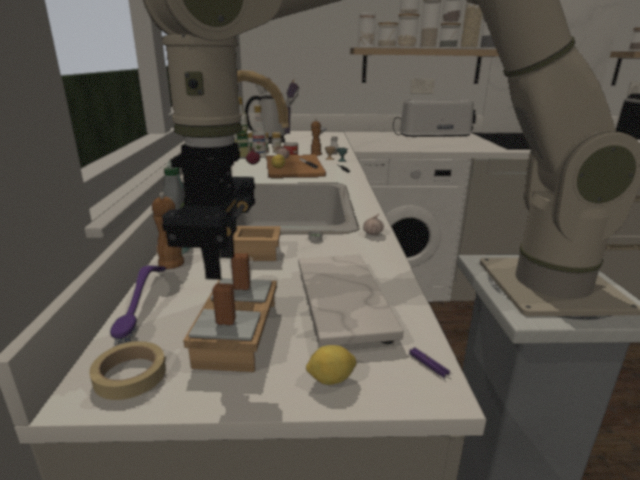

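```bash
python3 - <<'E'
from h import *
np.set_printoptions(precision=4,suppress=True)
C=cam('wrist')
print(unproj(C,(266,319),.126), unproj(C,(268,319),.126))
S=cam('side')
print(proj(S,(.6465,.2175,.126)),proj(S,(.6461,.219,.156)),proj(S,(.636,.108,.126)))
from wfit import *
rect(C,'plA',.096,.072,.060,{(1,1):(267,168),(1,-1):(371,169),(-1,-1):(364,296),(-1,1):(270,296)})
rect(C,'rack',.110,.195,.054,{(1,1):(259,157),(1,-1):(537,159),(-1,1):(262,302)})
E
```

```text
[0.6482 0.2132 0.126 ] [0.647  0.2133 0.126 ]
(np.float64(286.0071963139953), np.float64(222.77200928365542)) (np.float64(268.5454563033927), np.float64(221.25762668644532)) (np.float64(254.85612009321892), np.float64(239.83245967155543))
plA [0.6463 0.213 ] yaw -6.05 res [-0.9 -0.5  0.7 -0.5  1.   1.3 -0.7  0.5]
rack [0.6402 0.1584] yaw -5.92 res [-1.7  0.   1.4  0.2  0.  -0. ]
```

```bash
python3 -m pendant '[{"translation":[0,-0.1,-2.5],"angular":[0,0,0],"hand":0.4},{"translation":[0,0,-2.5],"angular":[0,0,0],"hand":0.4},{"translation":[0,0,-2],"angular":[0,0,0],"hand":0.4},{"translation":[0,0,-1],"angular":[0,0,0],"hand":0.4},{"translation":[0,0,0],"angular":[0,0,0],"hand":0.4}]'
python3 - <<'E'
from h import *
im=r.camera('wrist'); cv2.imwrite('pics/w5.png',im[:,:,::-1])
E
```

```text
time: 14.1
ee_pos: [0.646, 0.2155, 0.0998]
eef_rot: [-0.706, 0.034, 0.707, 0.033]
ft_force: [0.2, 0.0, -0.7]
width: 0.0609
```

View pics/w5.png

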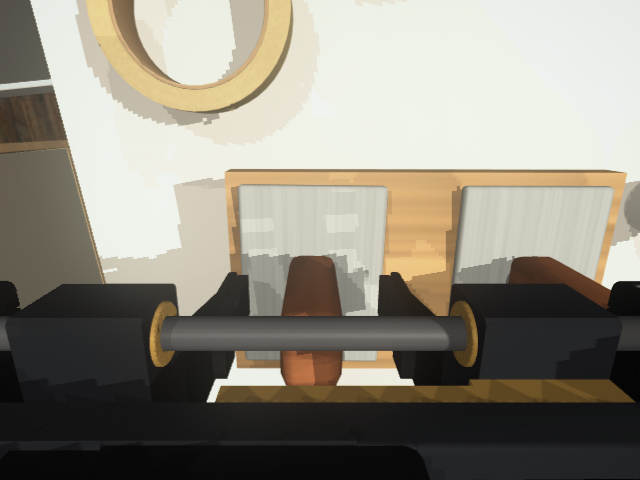

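The handle is centred between the jaws (col ~311). Closing now.

```bash
python3 -m pendant '[{"translation":[0,0.03,0.15],"angular":[0,0,0],"hand":-1},{"translation":[0,0,0],"angular":[0,0,0],"hand":-1},{"translation":[0,0,0],"angular":[0,0,0],"hand":-1},{"translation":[0,0,0],"angular":[0,0,0],"hand":-1},{"translation":[0,0,0],"angular":[0,0,0],"hand":-1},{"translation":[0,0,0],"angular":[0,0,0],"hand":-1},{"translation":[0,0,0],"angular":[0,0,0],"hand":-1},{"translation":[0,0,0],"angular":[0,0,0],"hand":-1}]' 40
python3 -m pendant '[{"translation":[0,0,0],"angular":[0,0,0],"hand":-1}]'
```

```text
time: 14.95
ee_pos: [0.6465, 0.2169, 0.1026]
eef_rot: [0.706, -0.033, -0.706, -0.033]
ft_force: [-0.3, -0.9, 1.3]
width: 0.0219
time: 15.05
ee_pos: [0.6464, 0.2169, 0.1027]
eef_rot: [0.706, -0.033, -0.706, -0.033]
ft_force: [-0.5, -0.3, 0.4]
width: 0.0219
```

```bash
python3 -m pendant '[{"translation":[0,0,1],"angular":[0,0,0],"hand":-1},{"translation":[0,0,2.5],"angular":[0,0,0],"hand":-1},{"translation":[0,0,2.5],"angular":[0,0,0],"hand":-1},{"translation":[0,0,2],"angular":[0,0,0],"hand":-1},{"translation":[-2.97,-0.9,0],"angular":[0,0,1.8],"hand":-1},{"translation":[-2.97,-0.9,0],"angular":[0,0,1.8],"hand":-1},{"translation":[-2.97,-0.9,0],"angular":[0,0,1.8],"hand":-1},{"translation":[-2.97,-0.9,0],"angular":[0,0,1.8],"hand":-1},{"translation":[-2.97,-0.9,0],"angular":[0,0,1.8],"hand":-1},{"translation":[-2.97,-0.9,0],"angular":[0,0,1.8],"hand":-1},{"translation":[-2.97,-0.9,0],"angular":[0,0,1.8],"hand":-1},{"translation":[0,0,0],"angular":[0,0,0],"hand":-1},{"translation":[0,0,0],"angular":[0,0,0],"hand":-1}]'
python3 -m pendant '[{"translation":[0,0,-2.5],"angular":[0,0,0],"hand":-1},{"translation":[0,0,-1.9],"angular":[0,0,0],"hand":-1},{"translation":[0,0,-0.5],"angular":[0,0,0],"hand":-1},{"translation":[0,0,0],"angular":[0,0,0],"hand":-1}]'
python3 -m pendant '[{"translation":[0,0,0],"angular":[0,0,0],"hand":-1}]'
```

```text
time: 16.35
ee_pos: [0.4384, 0.1538, 0.1832]
eef_rot: [0.706, 0.045, -0.705, 0.045]
ft_force: [1.1, 1.1, -4.1]
width: 0.0219
time: 16.75
ee_pos: [0.4386, 0.1543, 0.1333]
eef_rot: [-0.705, -0.045, 0.706, -0.045]
ft_force: [0.2, 0.3, -3.1]
width: 0.0217
time: 16.85
ee_pos: [0.4392, 0.1545, 0.1344]
eef_rot: [0.706, 0.045, -0.705, 0.045]
ft_force: [0.5, 0.5, -2.9]
width: 0.0219
```

```bash
python3 -m pendant '[{"translation":[0,0,-0.35],"angular":[0,0,0],"hand":-1},{"translation":[0,0,-0.2],"angular":[0,0,0],"hand":-1},{"translation":[0,0,0],"angular":[0,0,0],"hand":-1}]'
python3 -m pendant '[{"translation":[0,0,-0.2],"angular":[0,0,0],"hand":-1},{"translation":[0,0,0],"angular":[0,0,0],"hand":-1}]'
python3 -m pendant '[{"translation":[0,0,0],"angular":[0,0,0],"hand":-1}]'
```

```text
time: 17.15
ee_pos: [0.4388, 0.1541, 0.1283]
eef_rot: [0.706, 0.045, -0.705, 0.045]
ft_force: [0.2, -0.3, -2.2]
width: 0.0219
time: 17.35
ee_pos: [0.4388, 0.1541, 0.1263]
eef_rot: [0.706, 0.045, -0.705, 0.045]
ft_force: [-0.1, 0.4, 1.5]
width: 0.0214
time: 17.45
ee_pos: [0.4388, 0.1541, 0.1264]
eef_rot: [0.706, 0.045, -0.705, 0.045]
ft_force: [0.2, -0.5, 0.1]
width: 0.0213
```

```bash
python3 -m pendant '[{"translation":[0,0,-0.15],"angular":[0,0,0],"hand":-1},{"translation":[0,0,0],"angular":[0,0,0],"hand":-1}]' | grep -E "ee_pos|ft"
(python3 -m pendant '[{"translation":[0.12,-1,0],"angular":[0,0,0],"hand":-1}]'
python3 -m pendant '[{"translation":[0.12,-1,0],"angular":[0,0,0],"hand":-1}]'
python3 -m pendant '[{"translation":[0.12,-1,0],"angular":[0,0,0],"hand":-1}]'
python3 -m pendant '[{"translation":[0.12,-1,0],"angular":[0,0,0],"hand":-1}]'
python3 -m pendant '[{"translation":[0.12,-1,0],"angular":[0,0,0],"hand":-1}]'
python3 -m pendant '[{"translation":[0.12,-1,0],"angular":[0,0,0],"hand":-1}]'
python3 -m pendant '[{"translation":[0.12,-1,0],"angular":[0,0,0],"hand":-1}]'
python3 -m pendant '[{"translation":[0.12,-1,0],"angular":[0,0,0],"hand":-1}]'
python3 -m pendant '[{"translation":[0.12,-1,0],"angular":[0,0,0],"hand":-1}]'
python3 -m pendant '[{"translation":[0.12,-1,0],"angular":[0,0,0],"hand":-1}]'
python3 -m pendant '[{"translation":[0.12,-1,0],"angular":[0,0,0],"hand":-1}]'
python3 -m pendant '[{"translation":[0.12,-1,0],"angular":[0,0,0],"hand":-1}]'
python3 -m pendant '[{"translation":[0.12,-1,0],"angular":[0,0,0],"hand":-1}]'
python3 -m pendant '[{"translation":[0.12,-1,0],"angular":[0,0,0],"hand":-1}]'
python3 -m pendant '[{"translation":[0.12,-1,0],"angular":[0,0,0],"hand":-1}]'
python3 -m pendant '[{"translation":[0.12,-1,0],"angular":[0,0,0],"hand":-1}]'
python3 -m pendant '[{"translation":[0.12,-1,0],"angular":[0,0,0],"hand":-1}]') | grep -E "ee_pos|ft_force|width" | paste - - -
```

```text
ee_pos: [0.4388, 0.1541, 0.1248]
ft_force: [-0.4, -1.0, 2.3]
ee_pos: [0.4399, 0.1451, 0.1249]	ft_force: [0.9, 0.1, 2.7]	width: 0.0216
ee_pos: [0.4413, 0.1335, 0.1249]	ft_force: [0.5, 0.4, 3.9]	width: 0.0218
ee_pos: [0.4426, 0.1229, 0.1249]	ft_force: [1.0, 1.8, 5.6]	width: 0.0215
ee_pos: [0.4438, 0.1129, 0.1249]	ft_force: [0.9, 0.7, 6.5]	width: 0.0219
ee_pos: [0.4451, 0.1028, 0.125]	ft_force: [0.0, 1.2, 6.5]	width: 0.0218
ee_pos: [0.4463, 0.0928, 0.1251]	ft_force: [0.5, 0.9, 6.3]	width: 0.0218
ee_pos: [0.4475, 0.0827, 0.1251]	ft_force: [0.6, -0.1, 6.0]	width: 0.022
ee_pos: [0.4488, 0.0726, 0.1251]	ft_force: [1.7, 1.2, 5.9]	width: 0.0216
ee_pos: [0.45, 0.0626, 0.1251]	ft_force: [2.2, 1.0, 5.3]	width: 0.0214
ee_pos: [0.4512, 0.0526, 0.125]	ft_force: [3.7, -0.2, 4.2]	width: 0.0218
ee_pos: [0.4523, 0.0428, 0.1249]	ft_force: [3.7, 0.9, 3.0]	width: 0.0218
ee_pos: [0.4535, 0.033, 0.1248]	ft_force: [4.1, 0.4, 3.2]	width: 0.022
ee_pos: [0.4545, 0.0232, 0.1247]	ft_force: [4.0, 0.9, 3.8]	width: 0.0221
ee_pos: [0.4557, 0.0133, 0.1247]	ft_force: [4.0, 1.1, 3.2]	width: 0.022
ee_pos: [0.4569, 0.0034, 0.1247]	ft_force: [4.1, 1.3, 4.5]	width: 0.0217
ee_pos: [0.4581, -0.0066, 0.1248]	ft_force: [4.2, 2.1, 5.8]	width: 0.0213
ee_pos: [0.4593, -0.0167, 0.1249]	ft_force: [2.8, 1.6, 6.2]	width: 0.0216
```

The force swings clearly between about 2.3–3 N and 6.5 N, with a period of roughly 126 mm, so this roller is the faulty one. I take it towards the holder and stop short to look.

```bash
python3 -m pendant '[{"translation":[0,0,1.5],"angular":[0,0,0],"hand":-1},{"translation":[0,0,2.5],"angular":[0,0,0],"hand":-1},{"translation":[0,0,2.5],"angular":[0,0,0],"hand":-1},{"translation":[2,-3.5,0],"angular":[0,0,-2],"hand":-1},{"translation":[2,-3.5,0],"angular":[0,0,-2],"hand":-1},{"translation":[2,-3.5,0],"angular":[0,0,-2],"hand":-1},{"translation":[2,-3.5,0],"angular":[0,0,-2],"hand":-1},{"translation":[0,0,0],"angular":[0,0,0],"hand":-1},{"translation":[0,0,0],"angular":[0,0,0],"hand":-1}]'
python3 - <<'E'
from h import *
np.set_printoptions(precision=4,suppress=True)
C=cam('wrist'); im=r.camera('wrist'); s=r.read_state(); print(s['ee_pos'])
cv2.imwrite('pics/w6.png',im[:,:,::-1])
np.save('w6C.npy',np.array([C[0],C[1],np.diag(C[2])]))
for d in r.mark_of('wrist','holder_bay0'): print(d['confidence'],d['point'],unproj(C,d['point'],.054))
y=R.from_quat(s['eef_rot']).as_matrix()[:,1]; print(np.degrees(np.arctan2(-y[1],-y[0]))-90)
E
```

```text
time: 20.25
ee_pos: [0.5372, -0.1569, 0.1874]
eef_rot: [-0.705, 0.004, 0.709, 0.005]
ft_force: [-0.6, 0.2, -3.3]
width: 0.0221
[ 0.5373 -0.1557  0.1879]
-0.6996581076848827
```

View pics/w6.png

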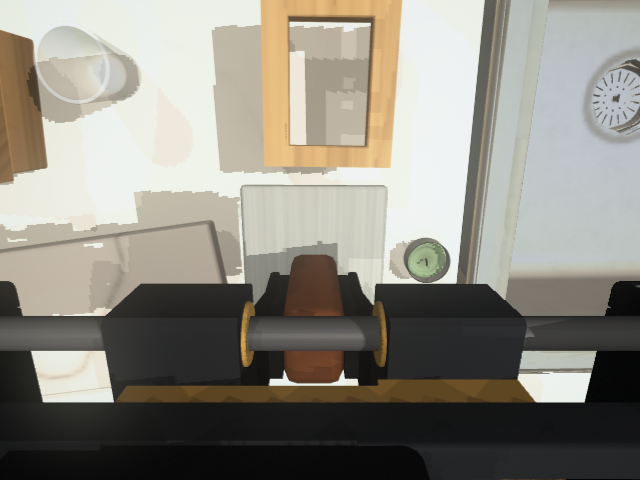

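```bash
python3 - <<'E'
from wfit import *
A=np.load('w6C.npy'); C=(A[0],A[1],np.diag(A[2]))
rect(C,'bay',.080,.054,.054,{(1,1):(289,16),(1,-1):(375,16),(-1,-1):(366,146),(-1,1):(289,146)},(.63,-.16,0))
rect(C,'near outer',.110,.090,.054,{(-1,1):(264,166),(-1,-1):(391,166)},(.63,-.16,0))
s=r.read_state(); print(s['ee_pos'])
zp=s['ee_pos'][2]-.1027+.060
p=[unproj(C,q,zp) for q in ((186,241),(186,388))]; print(zp,p,sum(p)/2)
E
```

```text
bay [ 0.6388 -0.1686] yaw -1.89 res [ 0.4  0.1 -1.5  1.8  0.3 -0.3  0.3 -1.8]
near outer [ 0.6392 -0.1678] yaw -0.84 res [ 0.3 -0.  -0.3 -0. ]
[ 0.5376 -0.1551  0.1884]
0.1457075606229643 [array([ 0.585 , -0.1224,  0.1457]), array([ 0.5839, -0.1926,  0.1457])] [ 0.5845 -0.1575  0.1457]
```

```bash
python3 -m pendant '[{"translation":[2.6,-0.25,0],"angular":[0,0,0],"hand":-1},{"translation":[2.6,-0.25,0],"angular":[0,0,0],"hand":-1},{"translation":[2.5,-0.25,0],"angular":[0,0,0],"hand":-1},{"translation":[2.4,-0.2,-1],"angular":[0,0,-0.2],"hand":-1},{"translation":[0,0,-0.5],"angular":[0,0,0],"hand":-1},{"translation":[0,0,0],"angular":[0,0,0],"hand":-1},{"translation":[0,0,0],"angular":[0,0,0],"hand":-1}]'
python3 - <<'E'
from h import *
for n in ('scene','side'):
    im=r.camera(n); cv2.imwrite(f'pics/g_{n}.png',im[:,:,::-1])
s=r.read_state(); print(s['ee_pos'])
a=cv2.imread("pics/g_scene.png")[120:240,240:420]; b=cv2.imread("pics/g_side.png")[150:270,170:350]
cv2.imwrite("pics/g_z.png",np.vstack([cv2.resize(x,None,fx=2.5,fy=2.5,interpolation=cv2.INTER_CUBIC) for x in (a,b)]))
E
```

```text
time: 21.05
ee_pos: [0.639, -0.165, 0.1747]
eef_rot: [-0.707, 0.005, 0.707, 0.005]
ft_force: [0.1, -0.0, -3.2]
width: 0.0217
[ 0.63939252 -0.16542916  0.17532769]
```

View pics/g_z.png

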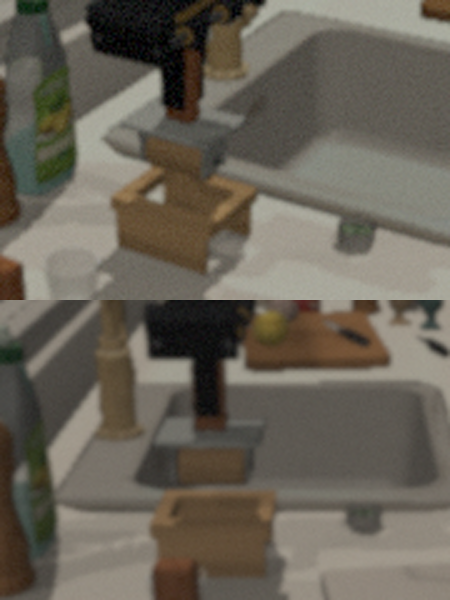

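The roller sits over the bay in both views. I lower it with force checks.

```bash
python3 -m pendant '[{"translation":[0,0,-1],"angular":[0,0,0],"hand":-1},{"translation":[0,0,-1],"angular":[0,0,0],"hand":-1},{"translation":[0,0,-0.7],"angular":[0,0,0],"hand":-1}]'
python3 -m pendant '[{"translation":[0,0,-0.5],"angular":[0,0,0],"hand":-1},{"translation":[0,0,0],"angular":[0,0,0],"hand":-1}]'
python3 -m pendant '[{"translation":[0,0,-1],"angular":[0,0,0],"hand":-1},{"translation":[0,0,-1],"angular":[0,0,0],"hand":-1}]'
```

```text
time: 21.45
ee_pos: [0.6392, -0.1656, 0.1461]
eef_rot: [-0.707, 0.006, 0.708, 0.006]
ft_force: [0.2, -0.9, -4.2]
width: 0.0215
time: 21.65
ee_pos: [0.6393, -0.1655, 0.1414]
eef_rot: [-0.706, 0.006, 0.708, 0.006]
ft_force: [-0.6, 0.8, -3.0]
width: 0.0218
time: 21.85
ee_pos: [0.6402, -0.1655, 0.1222]
eef_rot: [0.707, -0.006, -0.707, -0.006]
ft_force: [0.0, 0.9, -3.6]
width: 0.0218
```

```bash
python3 -m pendant '[{"translation":[0,0,-0.8],"angular":[0,0,0],"hand":-1},{"translation":[0,0,-0.5],"angular":[0,0,0],"hand":-1},{"translation":[0,0,0],"angular":[0,0,0],"hand":-1}]'
python3 -m pendant '[{"translation":[0,0,-0.5],"angular":[0,0,0],"hand":-1},{"translation":[0,0,0],"angular":[0,0,0],"hand":-1}]'
python3 -m pendant '[{"translation":[0,0,-0.15],"angular":[0,0,0],"hand":-1},{"translation":[0,0,0],"angular":[0,0,0],"hand":-1}]'
```

```text
time: 22.15
ee_pos: [0.6394, -0.1654, 0.1084]
eef_rot: [-0.707, 0.006, 0.708, 0.006]
ft_force: [-0.3, 0.6, -2.2]
width: 0.0216
time: 22.35
ee_pos: [0.6397, -0.1655, 0.1041]
eef_rot: [-0.707, 0.006, 0.707, 0.006]
ft_force: [-1.2, 0.1, -3.8]
width: 0.0216
time: 22.55
ee_pos: [0.6399, -0.1655, 0.1031]
eef_rot: [0.707, -0.006, -0.707, -0.006]
ft_force: [0.2, -0.6, -2.9]
width: 0.0218
```

```bash
python3 -m pendant '[{"translation":[0,0,-0.1],"angular":[0,0,0],"hand":-1},{"translation":[0,0,0],"angular":[0,0,0],"hand":-1}]'
python3 -m pendant '[{"translation":[0,0,0],"angular":[0,0,0],"hand":-1}]'
```

```text
time: 22.75
ee_pos: [0.6401, -0.1656, 0.1026]
eef_rot: [0.707, -0.006, -0.707, -0.006]
ft_force: [-0.9, -0.6, 1.1]
width: 0.0214
time: 22.85
ee_pos: [0.6401, -0.1655, 0.1026]
eef_rot: [0.707, -0.006, -0.707, -0.006]
ft_force: [-1.7, -1.1, 2.5]
width: 0.0219
```

Rim contact at TCP z = 0.1026, the same height as when the roller was seated in the rack. I release, rise, back off and check.

```bash
python3 -m pendant '[{"translation":[0,0,0],"angular":[0,0,0],"hand":0.4},{"translation":[0,0,0],"angular":[0,0,0],"hand":0.4},{"translation":[0,0,0],"angular":[0,0,0],"hand":0.4},{"translation":[0,0,0],"angular":[0,0,0],"hand":0.4},{"translation":[0,0,0],"angular":[0,0,0],"hand":0.4},{"translation":[0,0,0.5],"angular":[0,0,0],"hand":0.4},{"translation":[0,0,3],"angular":[0,0,0],"hand":0.4},{"translation":[0,0,4],"angular":[0,0,0],"hand":0.4},{"translation":[0,0,4],"angular":[0,0,0],"hand":0.4},{"translation":[-4,0,1],"angular":[0,0,0],"hand":0.4},{"translation":[-4,0,0],"angular":[0,0,0],"hand":0.4},{"translation":[-4,0,0],"angular":[0,0,0],"hand":0.4},{"translation":[-2,0,0],"angular":[0,0,0],"hand":0.4},{"translation":[0,0,0],"angular":[0,0,0],"hand":0.4},{"translation":[0,0,0],"angular":[0,0,0],"hand":0.4}]'
python3 - <<'E'
from h import *
np.set_printoptions(precision=4,suppress=True)
for n in ('scene','side','wrist'):
    C=cam(n); im=r.camera(n); cv2.imwrite(f'pics/f_{n}.png',im[:,:,::-1])
    for d in r.mark_of(n,'roller_a_grip'): print(n,d['confidence'],d['point'],unproj(C,d['point'],.093))
a=cv2.imread("pics/f_scene.png")[150:330,150:390]; b=cv2.imread("pics/f_side.png")[200:380,160:400]
cv2.imwrite("pics/f_z.png",np.hstack([cv2.resize(x,None,fx=1.6,fy=1.6,interpolation=cv2.INTER_CUBIC) for x in (a,b)]))
E
```

```text
time: 24.35
ee_pos: [0.5002, -0.1656, 0.2278]
eef_rot: [0.708, -0.006, -0.707, -0.005]
ft_force: [-0.3, -0.3, -0.6]
width: 0.0609
scene 0.78 [234.5, 239.5] [0.6495 0.0972 0.093 ]
side 0.66 [269.7, 241.6] [0.6361 0.0997 0.093 ]
```

View pics/f_z.png

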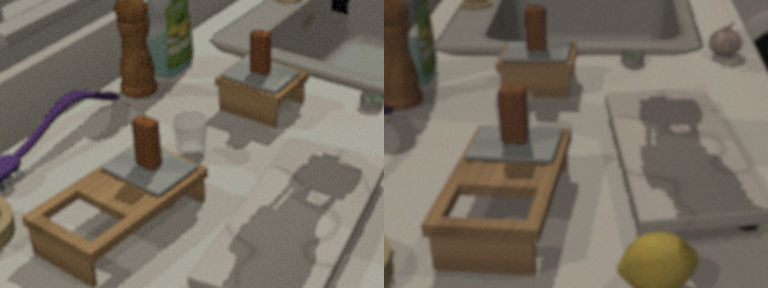

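View pics/f_wrist.png

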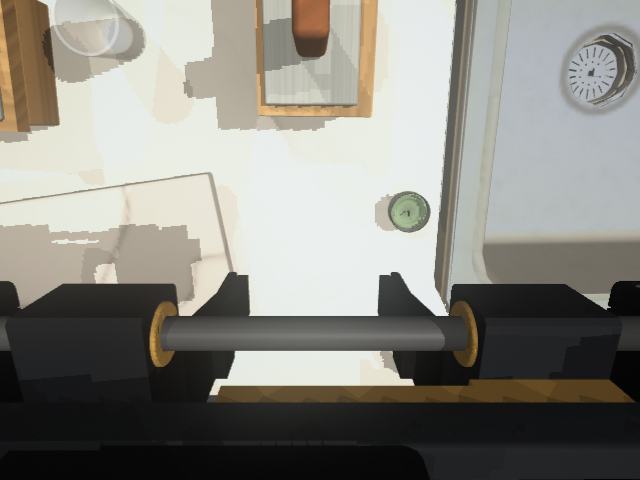

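Both rollers stand upright with their plates flat on the rim, one in the holder and one in the rack. The glass, lemon, garlic and candle are where they were, and the gripper is clear.

```bash
python3 -c "
from bench import r
print(r.read_state()['ft_force']); print(r.close_job())"
```

```text
[ 0.21821843 -0.99832816  0.08683688]
the job is handed in; nothing more can be done
None
```

The faulty roller is standing in the single holder and the true one is back in the rack bay it came from. I handed the job in at about 24.5 s of robot time.

- **Test passes:** I rolled each roller 170 mm (about 1.35 turns) in one pass along the slab, pressed with about 6 N.
- **Roller nearer the glass:** its force stayed steady at about 2.2–3.9 N, within noise, so it runs true.
- **Other roller:** its force swung between about 2.3 and 6.5 N once per ~126 mm, so it is out of round.
- **Seating:** each roller met the rim within about 0.1 mm of the height it was gripped at in the rack. The last pictures show both upright with their plates flat on the rim.
- **Bystanders:** the glass, lemon, garlic and candle look unmoved. I did not check the clothes peg closely in the last pictures.
- **Limits of the checks:** I did not see the barrels turn. I infer it from the low drag along the pass and from the faulty roller's 126 mm period. On the final check, the roller detector found the one in the rack but missed the one in the holder, so that one I confirmed only by eye and by contact height. The wrist camera read about 4 mm low in y, and I corrected for that using the fixed cameras.

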